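Empty the tin feeder by holding its stop plunger back

TASK

Set the empty catch pan down on the table under the mouth of the tin feeder's chute, squarely in line with it, and let go of it. Then pull the feeder's sprung stop plunger fully back out of its seat hole so that all three tins roll out into the pan, and finish still holding the plunger fully back. Leave the bottles, tumbler, bowl and brush where they are.

Things in the scene. Friction and masses are not known exactly. Their poses are not given: they have to be found in the camera images.
- feeder: Fixed steel feeder: a straight open-topped chute, 36 mm wide inside, walls 5 mm thick and 40 mm high, on a grey stand 120 mm (x) wide reaching from y = -55 to 145 mm. Origin on the table below the chute's centre line. The chute runs along y, sloping 8 degrees down to its open mouth at -y (lip). The plunger sticks out on its -x side, towards the robot. Nothing on it is higher than 175 mm.
- lip (a point): End of the chute's floor at the mouth, on its centre line: 115 mm from the feeder's origin towards its -y, 72 mm above the table (underside 67 mm: the pan's 50 mm walls pass below it). Axes as the feeder's. The tins roll out towards -y and land within about 90 mm beyond it.
- plunger (a joint): Travel of the sprung stop plunger in m: 0 = seated, its 10 mm pin across the chute in front of the lowest tin and its tip 5 mm deep in the seat hole in the far wall; 0.045 = fully back at its stop, pin clear of the chute. Pulls out level along the feeder's -x; the spring resists with 4 N seated, 11 N fully back, and shuts it when let go.
- knob (a point): Centre of the plunger's black grip neck: a level cylinder along the feeder's x, 20 mm diameter, 32 mm long, ending on its -x side in a red flange (38 mm diameter) to pull against; its other end nearly touches a fixed 28 mm bushing. Moves with the plunger; seated, 63 mm from the chute's centre line, 105 mm above the table. Pinch it from above, fingers on its +y and -y sides. Axes as the feeder's.
- pan: Loose aluminium catch pan, 0.35 to 0.6 kg, 130 (x) by 200 (y) by 50 mm high, walls 4 mm, origin under its centre. An upright blue grip tab 10 mm thick (x), 50 mm long (y), 30 to 92 mm above the table, stands mid-way along its long -x side, centred at x = -69 mm. It goes with y in line with the chute and one end under the lip, so that the lip is over its inside (10 to 50 mm past the end wall).
- tin1: The lowest of three loose red tins, 52 mm diameter by 30 mm, about 0.12 kg, standing on edge like a wheel in the chute against the plunger's pin; origin at its centre, its round axis is x.
- tin2: The middle tin, like tin1.
- tin3: The uppermost tin, like tin1.
- sauce: Bystander: orange squeeze bottle, 60 mm diameter, 170 mm high, origin under its centre.
- mayo: Bystander: white squeeze bottle with a red cap, 60 mm diameter, 170 mm high, origin under its centre.
- tumbler: Bystander: blue tumbler, 76 mm diameter, 170 mm high, origin under its centre.
- bowl: Bystander: white bowl, 130 mm diameter, 50 mm high, origin under its centre.
- brush: Bystander: brush lying flat on the table between the feeder and the robot.
There are look-alikes about, which are no part of the job. Of the things that look like the pan, the larger one is meant. What is shaped like the tin3 but blue is not meant.

How it is judged:
By the outcome, as a careful person would: the job done as asked, in the order asked, and still so for the second after the job is handed in, while the arm keeps its last pose, push and grip.
It also fails if it takes over 51 s, if anything falls off the work surface, if the arm or the gripper's body presses on something with over 40 N, if the wrist force passes 120 N, or if a joint passes its speed limit or range.

ROBOT

A 7-joint arm with a two-finger parallel gripper is mounted at the origin on the work surface. World frame = base frame: x ahead of the robot, y to its left, z up, the work surface at z = 0. Lengths are in m, angles in degrees, forces in N, time in s.
With the tool pointing down it reaches from about 0.425 to 0.875 m from the base axis. Payload 4.7 kg.
Tool frame: the origin (TCP) lies at the very end of the fingers, on their centre line; the grasp point (between the pads) lies pinch_z behind it (pinch_z is the distance from the TCP to the grasp point, in m); z points along the fingers, y is the line along which they close (so a half turn about z gives the same grasp; the last joint's range is limited). The gripper opens to 85 mm and grips with 20 to 120 N. Pads are 22 mm wide; open, the fingers measure 114 mm over their backs; the gripper's body (76 mm by 85 mm) begins 54 mm behind the grasp point. The pads swing forward as they close: fully open they stand 13 mm farther back than shut.
Start: joints at [76.324, 18.392, -4.016, 83.108, 1.295, 78.541, -3.26], TCP at [0.163, -0.629, 0.231] pointing down, gripper open.
Joint ranges: [-163.93, 163.93], [-17.29, 119.83], [-79.2, 71.16], [3.27, 140.29], [-89.18, 269.18], [5.43, 117.66], [-154.24, 154.24]. Speed limits (degrees/s): [147.25, 147.25, 180, 180, 180, 180, 180].

INTERFACE

Orientations are given as [roll, pitch, yaw] about the fixed x, y, z axes, in that order (R = Rz(yaw) Ry(pitch) Rx(roll)).
In Python, from workcell import get_obs, capture, camera_info, sign_off, pinch_z gives the robot as it stands.
- The arm moves only by the tool move_arm, never from a script. Its argument "rows" is a list of rows, each an object with "rot": the turn, a rotation vector about the tool's x, y, z scaled (see below), a list of three; "linear": the shift along the tool's x, y, z scaled (see below), a list of three; "claw": the opening, from -1 (shut) to 1 (fully open). In form: [{"rot": [ax, ay, az], "linear": [dx, dy, dz], "claw": claw}, ...]. A call has 1 to 20 rows; each row shifts and turns the commanded pose from where the row before left it, along the tool's axes as they then stand; what a row does not reach is not made up. The controller multiplies each number of a shift by 0.04 m and each number of a turn by 0.15 rad. A row lasts 1/8 s, in which the tool goes at most 62.5 mm and 10.7 degrees, less where a joint would pass 70% of its speed; a pose out of reach is approached as far as the arm can. A call with a number of a shift or a turn outside -1 to 1 is refused whole. A call with a gripper value outside its range is refused whole. The fingers move at their own pace and stop on an object; "newtons" is the grip in N (left out, the last holds). Time passes only in rows, so rows that do not move let the fingers close. It gives the time, the measured TCP pose, the force, the opening and the grip force at its end, in the units of the state.
- get_obs(): the state, without advancing time (a new reading comes with each control period).
- capture(name): name is "scene" or "top"; returns the picture (384x512x3 uint8, blue, green, red); there is no depth.
- camera_info(name): a dict with "mtx" (3x3 intrinsics, pixels), "k1" (the pictures are not rectified: a ray, as slopes to the right and down, at radius r is drawn at 1 + k1 r^2 times it, then the intrinsics apply), "position" and "rotation" of the camera in the world. Camera axes: x right, y down, z forward; pixel columns grow to the right and rows downward; lengths in m; the calibration is good to about 2 mm. A picture is of the moment at which its call begins. camera_info takes no time and is no camera call.
- sign_off(): hands the job in; it is judged then, once.
The state is a dict: "clock": time; "q": joint angles; "joint_vel": joint speeds; "effort": joint torques, N m; "ee_pos": TCP position; "tool_rot": TCP orientation; "ft_force": force on the tool from outside, world axes, zero at the start; "wrist_torque": the same for the moment, N m; "gripper_width": finger opening in m; "gripper_force": force on a finger pad.
Only numpy, scipy, OpenCV 4.12 (cv2) and the standard library are available. Lean on these libraries where they do the work, as an engineer would, in place of code of your own. Each camera call takes 0.05 s, during which the arm holds its last target. There are 200 camera calls.

## Working session

There is one attempt and no reset: what is moved stays moved. The work goes in short steps, Python scripts to look and compute and a tool call to move; the robot and the scene stay as the last step left them, time stands still between calls to the robot, and variables do not carry over. Pictures are saved under pics/ and viewed, at most 10 in all, crops included, and the job is handed in when it is done.

Besides the shell and the picture viewer there is one more tool, called after "Call:" as name(argument=value, ...) on one line, values as JSON. move_arm: Moves the arm, as the interface text tells. Its arguments: {"type":"object","properties":{"rows":{"type":"array","items":{"type":"object","properties":{"rot":{"type":"array","items":{"type":"number"}},"linear":{"type":"array","items":{"type":"number"}},"claw":{"type":"number"}}}},"newtons":{"type":"number"}},"required":["rows"]}

```bash
ls; mkdir -p pics; cat > h.py <<'E'
import numpy as np, cv2
from workcell import *
def ray(n,u,v):
    c=camera_info(n);K=np.array(c["mtx"],float)
    d=cv2.undistortPoints(np.array([[[u,v]]],float),K,np.array([c["k1"],0,0,0],float))[0,0] if 0 else None
    p=np.array([(u-K[0,2])/K[0,0],(v-K[1,2])/K[1,1]]);s=p.copy()
    for _ in range(30): s=p/(1+c["k1"]*(s@s))
    return np.array(c["position"],float),np.array(c["rotation"],float)@np.array([s[0],s[1],1])
def onz(n,u,v,z):
    o,d=ray(n,u,v); return o+d*(z-o[2])/d[2]
def proj(n,P):
    c=camera_info(n);K=np.array(c["mtx"],float)
    q=np.array(c["rotation"],float).T@(np.array(P,float)-np.array(c["position"],float));s=q[:2]/q[2];s=s*(1+c["k1"]*(s@s))
    return K[0,0]*s[0]+K[0,2],K[1,1]*s[1]+K[1,2]
E
python3 - <<'E'
from h import *
for n in("scene","top"):
    im=capture(n);cv2.imwrite(f"pics/{n}0.png",im);print(n,camera_info(n))
o=get_obs();print({k:o[k] for k in("clock","ee_pos","tool_rot","ft_force","gripper_width")},pinch_z)
E
```

```text
pics
scene {'mtx': array([[362.54096435,   0.        , 258.35099465],
       [  0.        , 362.54096435, 196.28296906],
       [  0.        ,   0.        ,   1.        ]]), 'k1': -0.03802799110462681, 'position': array([0.94982833, 0.28784526, 0.91015185]), 'rotation': array([-147.28978233,   -0.5748391 ,  128.32486036])}
top {'mtx': array([[352.96739001,   0.        , 253.18045357],
       [  0.        , 352.96739001, 197.35819201],
       [  0.        ,   0.        ,   1.        ]]), 'k1': -0.011079574047808157, 'position': array([ 0.47898543, -0.02381406,  1.07827538]), 'rotation': array([-174.18815558,    1.30296883,  -88.48952791])}
{'clock': 0.1, 'ee_pos': array([ 0.16239587, -0.62890025,  0.23032548]), 'tool_rot': array([-1.79902606e+02,  5.80615425e-03,  1.44863621e+01]), 'ft_force': array([-0.44329819,  0.3451019 ,  0.58087664]), 'gripper_width': 0.08588688951908856} 0.0187
```

View pics/scene0.png

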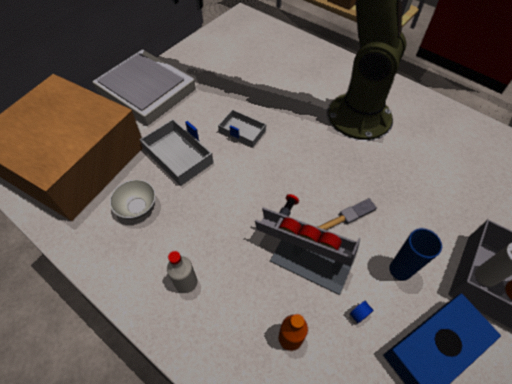

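View pics/top0.png

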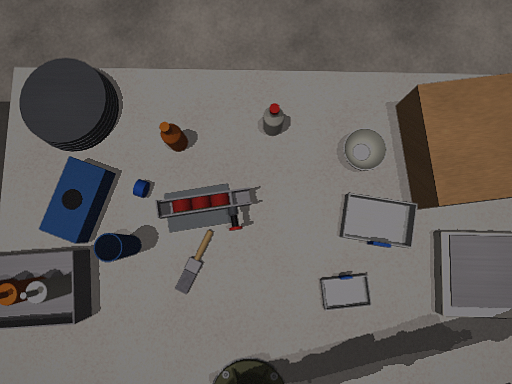

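The top view shows the feeder at (208,203) with its mouth to the right at about (258,187) and the red knob flange at (236,229). There are two pan look-alikes: a large one at (378,220) with its blue tab at (378,243), and a small one at (345,291). The larger one is meant. The red tins are at (181..220, 203), and the blue tin at (142,187) isn't part of the job. I'll confirm in one enlarged crop.

```bash
sed -i 's/^import numpy as np, cv2/import numpy as np, cv2\nfrom scipy.spatial.transform import Rotation as R/; s/np.array(c\["rotation"\],float)/R.from_euler("xyz",c["rotation"],degrees=True).as_matrix()/; /if 0 else None/d' h.py
python3 - <<'E'
from h import *
im=cv2.imread("pics/top0.png")
c=im[175:315,150:430];cv2.imwrite("pics/crop1.png",cv2.resize(c,None,fx=2.85,fy=2.85,interpolation=cv2.INTER_CUBIC))
h=cv2.cvtColor(im,cv2.COLOR_BGR2HSV)
def blobs(m,name,z,n="top",mn=15):
    k,l,s,ce=cv2.connectedComponentsWithStats(m.astype(np.uint8))
    for i in range(1,k):
        if s[i,4]>=mn: print(n,name,ce[i].round(1),s[i],onz(n,*ce[i],z).round(4))
for n in("top","scene"):
    h=cv2.cvtColor(cv2.imread(f"pics/{n}0.png"),cv2.COLOR_BGR2HSV)
    red=((h[...,0]<6)|(h[...,0]>174))&(h[...,1]>180)&(h[...,2]>70)
    blobs(red,"red",.105,n)
    blobs((abs(h[...,0].astype(int)-112)<12)&(h[...,1]>150)&(h[...,2]>50),"blue",.092,n)
# pan rims: bright floor minAreaRect
h=cv2.cvtColor(im,cv2.COLOR_BGR2HSV)
print(im[220,325:430:3].tolist() if 0 else im[220,330:425:2,1].tolist())
print(im[185:250:1,378,1].tolist())
E
```

```text
top red [274.  108.1] [270 104   9   9  72] [ 0.8339 -0.0517  0.105 ]
top red [218.2 199.3] [211 194  16  13 159] [0.5696 0.0979 0.105 ]
top red [199.1 202.2] [192 197  15  12 157] [0.5604 0.1508 0.105 ]
top red [180.  204.9] [172 199  16  13 162] [0.5515 0.2039 0.105 ]
top red [235.2 227.7] [230 226  11   4  26] [0.4923 0.0482 0.105 ]
top blue [ 72.3 199.3] [  39  157   67   86 2733] [0.5609 0.5166 0.092 ]
top blue [138.7 187.6] [133 180  14  17 149] [0.599  0.3272 0.092 ]
top blue [110.1 244.9] [ 94 233  28  28  95] [0.4352 0.3988 0.092 ]
top blue [381.3 243.9] [373 241  18   6  54] [ 0.4586 -0.355   0.092 ]
top blue [346. 277.] [341 276  11   3  25] [ 0.3661 -0.2583  0.092 ]
scene red [293.2 196.8] [288 195  10   6  25] [0.4829 0.0463 0.105 ]
scene red [291.3 224.8] [281 218  20  16 179] [0.5541 0.0911 0.105 ]
scene red [310.8 232. ] [301 225  20  16 184] [0.5402 0.141  0.105 ]
scene red [331.5 239.8] [321 233  20  16 191] [0.5264 0.1929 0.105 ]
scene red [174.1 256.9] [169 252  12  11 103] [ 0.7996 -0.0768  0.105 ]
scene blue [190.7 125.8] [186 122  10   9  34] [ 0.4608 -0.3528  0.092 ]
scene blue [233.6 127.7] [230 126   8   5  15] [ 0.3845 -0.245   0.092 ]
scene blue [420.1 247.4] [409 229  32  30 117] [0.3994 0.3769 0.092 ]
scene blue [446.2 342.8] [ 393  294  107   90 4797] [0.5741 0.5207 0.092 ]
scene blue [361.6 311. ] [352 302  21  20 235] [0.6278 0.3398 0.092 ]
[127, 124, 124, 123, 120, 112, 39, 49, 135, 127, 127, 127, 129, 127, 127, 127, 126, 128, 126, 127, 126, 128, 127, 128, 127, 127, 127, 125, 127, 127, 126, 126, 126, 125, 128, 126, 126, 128, 112, 56, 43, 43, 117, 124, 126, 122, 126, 127]
[124, 121, 124, 128, 120, 122, 126, 126, 123, 125, 128, 126, 91, 123, 30, 50, 113, 131, 127, 127, 127, 125, 127, 127, 128, 126, 128, 127, 126, 128, 128, 127, 126, 126, 128, 127, 127, 128, 127, 129, 126, 126, 127, 127, 127, 126, 127, 128, 127, 127, 128, 132, 126, 68, 77, 75, 57, 45, 58, 56, 58, 109, 131, 126, 127]
```

View pics/crop1.png

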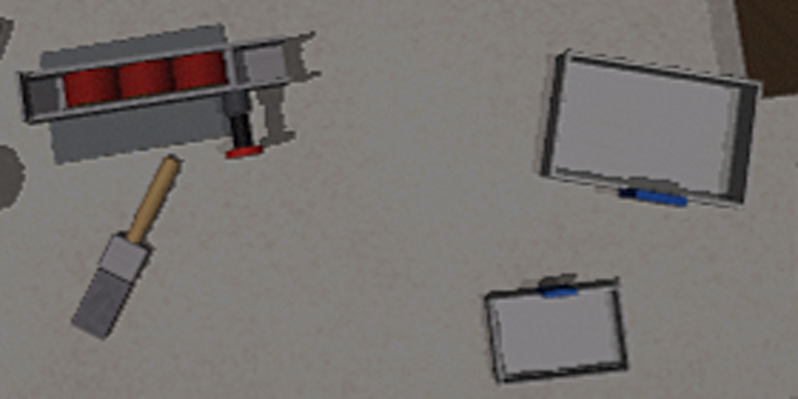

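The larger pan is the one at crop (650,130), with its blue tab on its -x side at (653,197). The smaller one at (557,330) is the look-alike. Next I'll measure the feeder, knob and pan more finely.

```bash
cat >> h.py <<'E'
def tri(a,b):
    (o1,d1),(o2,d2)=ray("top",*a),ray("scene",*b)
    A=np.stack([d1,-d2],1);t=np.linalg.lstsq(A,o2-o1,rcond=None)[0];p,q=o1+t[0]*d1,o2+t[1]*d2
    return (p+q)/2,np.linalg.norm(p-q)
E
python3 - <<'E'
from h import *
im=cv2.imread("pics/top0.png");sc=cv2.imread("pics/scene0.png")
rs=lambda c,f:cv2.resize(c,None,fx=f,fy=f,interpolation=cv2.INTER_CUBIC)
A=rs(im[180:235,150:280],6);B=rs(sc[188:288,245:365],2.7*1.0);C=rs(sc[115:185,135:225],3.85)
out=np.zeros((600,800,3),np.uint8);out[:A.shape[0],:A.shape[1]]=A;out[330:330+B.shape[0],:B.shape[1]]=B;out[330:330+C.shape[0],440:440+C.shape[1]]=C
cv2.imwrite("pics/comp2.png",np.clip(out.astype(float)*1.6,0,255).astype(np.uint8));print(A.shape,B.shape,C.shape)
for a,b in[((218.2,199.3),(291.3,224.8)),((199.1,202.2),(310.8,232)),((180,204.9),(331.5,239.8)),((235.2,227.7),(293.2,196.8)),((381.3,243.9),(190.7,125.8))]:
    p,e=tri(a,b);print(p.round(4),round(e,4))
cs=[onz("top",x/2.85+150-.3,y/2.85+175-.3,.05)[:2] for x,y in((566,52),(760,83),(745,207),(553,178))]
cs=np.array(cs);print(cs.round(4),cs.mean(0),np.linalg.norm(np.diff(cs,axis=0),axis=1))
for i,j in((1,0),(2,3)): d=cs[j]-cs[i];print("yaw",np.degrees(np.arctan2(-d[0],d[1])))
E
```

```text
(330, 780, 3) (270, 324, 3) (270, 346, 3)
[0.5668 0.096  0.1292] 0.0025
[0.5572 0.146  0.1369] 0.0019
[0.5478 0.1962 0.1439] 0.0032
[0.4913 0.0487 0.1178] 0.0035
[ 0.4583 -0.3562  0.0879] 0.0003
[[ 0.6026 -0.2748]
 [ 0.5756 -0.4714]
 [ 0.45   -0.454 ]
 [ 0.4741 -0.2616]] [ 0.52557105 -0.36544926] [0.19844256 0.12674787 0.19382951]
yaw -7.8381770574697
yaw -7.126114968117185
```

View pics/comp2.png

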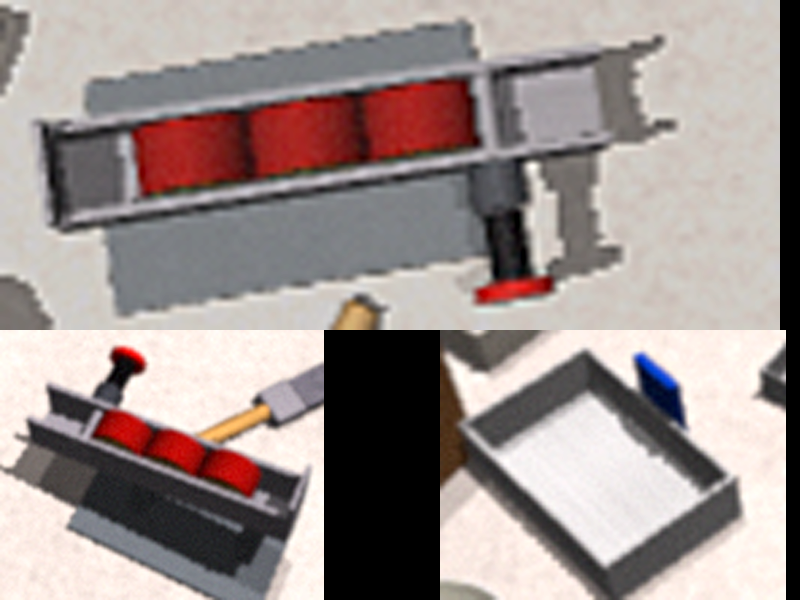

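```bash
python3 - <<'E'
from h import *
g=lambda x,y,z: onz("top",x/6-.42+150,y/6-.42+180,z)
m=g(604,99,.112);u=g(51,176,.146);d=u-m;yaw=np.arctan2(-d[0],d[1]);print("mouth",m,"upper",u,np.hypot(*d[:2]),"yaw",np.degrees(yaw))
print("widths",np.linalg.norm((g(600,48,.112)-g(608,150,.112))[:2]))
print("lip floor",g(601,105,.072))
for a,b in(((120,313),(500,260)),((90,80),(470,22))):
    e=g(*a,.005)-g(*b,.005);print("stand",np.degrees(np.arctan2(-e[0],e[1])),np.hypot(*e[:2]),g(*a,.005),g(*b,.005))
print("neck top",g(511,245,.115),"flange",g(513,290,.112))
for t in((.5668,.096),(.5572,.146),(.5478,.1962),(.4913,.0487)):
    for y in(yaw,np.radians(9.5)):
        ex=np.array([np.cos(y),np.sin(y)]);ey=np.array([-ex[1],ex[0]]);r=np.array(t)-m[:2];print((r@ex).round(4),(r@ey).round(4),end=" | ")
    print()
# shadows-free check of knob axis direction
E
```

```text
mouth [0.58009257 0.00892207 0.112     ] upper [0.53626702 0.25253328 0.146     ] 0.24752191314390415 yaw 10.198401049818443
widths 0.04723251719095053
lip floor [0.58136158 0.01163266 0.072     ]
stand 9.402937766498255 0.19492675024195058 [0.47620894 0.25531152 0.005     ] [0.5080554  0.06300385 0.005     ]
stand 10.069804688048174 0.19753333893925326 [0.59477063 0.2768038  0.005     ] [0.62930891 0.08231337 0.005     ]
neck top [0.51201074 0.04931434 0.115     ] flange [0.49168566 0.04798451 0.112     ]
0.0023 0.0881 | 0.0013 0.0881 | 
0.0017 0.139 | 0.0 0.139 | 
0.0014 0.19 | -0.0009 0.19 | 
-0.0803 0.0549 | -0.081 0.0539 |
```

Measured values, which agree with the given sizes:
- **Feeder:** yaw about 10°, lip (0.5805, 0.0095), seated knob (0.509, 0.052).
- **Pan:** centre (0.5256, -0.3654), yaw about -7.5°, tab (0.458, -0.356).

Now I'll go above the tab with tool yaw 82.5.

Call:
move_arm(rows=[{"rot": [0, 0, -0.99], "linear": [0, 0, 0], "claw": 1}, {"rot": [0, 0, -0.99], "linear": [0, 0, 0], "claw": 1}, {"rot": [0, 0, -0.99], "linear": [0, 0, 0], "claw": 1}, {"rot": [0, 0, -0.99], "linear": [0, 0, 0], "claw": 1}, {"rot": [0, 0, -0.99], "linear": [0, 0, 0], "claw": 1}, {"rot": [0, 0, -0.99], "linear": [0, 0, 0], "claw": 1}, {"rot": [0, 0, -0.99], "linear": [0, 0, 0], "claw": 1}, {"rot": [0, 0, -0.99], "linear": [0, 0, 0], "claw": 1}, {"rot": [0, 0, 0], "linear": [0.77, 0.64, 0.2], "claw": 1}, {"rot": [0, 0, 0], "linear": [0.77, 0.64, 0.2], "claw": 1}, {"rot": [0, 0, 0], "linear": [0.77, 0.64, 0.2], "claw": 1}, {"rot": [0, 0, 0], "linear": [0.77, 0.64, 0.2], "claw": 1}, {"rot": [0, 0, 0], "linear": [0.77, 0.64, 0.2], "claw": 1}, {"rot": [0, 0, 0], "linear": [0.77, 0.64, 0.2], "claw": 1}, {"rot": [0, 0, 0], "linear": [0.77, 0.64, 0.2], "claw": 1}, {"rot": [0, 0, 0], "linear": [0.77, 0.64, 0.2], "claw": 1}, {"rot": [0, 0, 0], "linear": [0.77, 0.64, 0.2], "claw": 1}, {"rot": [0, 0, 0], "linear": [0.77, 0.64, 0.2], "claw": 1}, {"rot": [0, 0, 0], "linear": [0, 0, 0], "claw": 1}, {"rot": [0, 0, 0], "linear": [0, 0, 0], "claw": 1}])

```text
clock: 2.6
ee_pos: [0.4556, -0.3577, 0.151]
tool_rot: [-179.9, 0.0, 82.5]
ft_force: [0.3, -0.8, -0.5]
gripper_width: 0.0856
gripper_force: 0.0
```

Call:
move_arm(rows=[{"rot": [0, 0, 0], "linear": [0.05, 0.05, 0.5], "claw": 1}, {"rot": [0, 0, 0], "linear": [0, 0, 0.6], "claw": 1}, {"rot": [0, 0, 0], "linear": [0, 0, 0.6], "claw": 1}, {"rot": [0, 0, 0], "linear": [0, 0, 0.6], "claw": 1}, {"rot": [0, 0, 0], "linear": [0, 0, 0], "claw": 1}, {"rot": [0, 0, 0], "linear": [0, 0, 0], "claw": -1}, {"rot": [0, 0, 0], "linear": [0, 0, 0], "claw": -1}, {"rot": [0, 0, 0], "linear": [0, 0, 0], "claw": -1}, {"rot": [0, 0, 0], "linear": [0, 0, 0], "claw": -1}, {"rot": [0, 0, 0], "linear": [0, 0, 0], "claw": -1}, {"rot": [0, 0, 0], "linear": [0, 0, 0], "claw": -1}, {"rot": [0, 0, 0], "linear": [0, 0, 0], "claw": -1}, {"rot": [0, 0, 0], "linear": [0, 0, 0], "claw": -1}], newtons=80)

```text
clock: 4.22
ee_pos: [0.4587, -0.3557, 0.0599]
tool_rot: [180.0, 0.0, 82.5]
ft_force: [-1.7, 0.2, 5.0]
gripper_width: 0.0091
gripper_force: 79.4
```

Call:
move_arm(rows=[{"rot": [0, 0, 0], "linear": [0, 0, -0.2], "claw": -1}, {"rot": [0, 0, 0], "linear": [0, 0, -0.3], "claw": -1}, {"rot": [0, 0, 0], "linear": [0, 0, 0], "claw": -1}, {"rot": [0, 0, 0], "linear": [0, 0, 0], "claw": -1}])

```text
clock: 4.72
ee_pos: [0.4583, -0.3552, 0.0791]
tool_rot: [-180.0, -0.0, 82.6]
ft_force: [-1.3, -0.2, -5.1]
gripper_width: 0.0091
gripper_force: 78.0
```

```bash
python3 - <<'E'
from h import *
sc=capture("scene");tp=capture("top")
rs=lambda c,f:cv2.resize(c,None,fx=f,fy=f,interpolation=cv2.INTER_CUBIC)
A=rs(sc[90:200,120:270],3.6)[:,:540];B=rs(tp[180:290,320:430],2.3)
o=np.zeros((600,800,3),np.uint8);o[:A.shape[0],:A.shape[1]]=A;o[:B.shape[0],545:545+B.shape[1]]=B
cv2.imwrite("pics/lift.png",np.clip(o*1.6,0,255).astype(np.uint8));s=get_obs();print(s["ft_force"],s["wrist_torque"])
E
```

```text
[ 0.27025773  0.53185067 -5.64058067] [0.07985702 0.25646731 0.01235719]
```

View pics/lift.png

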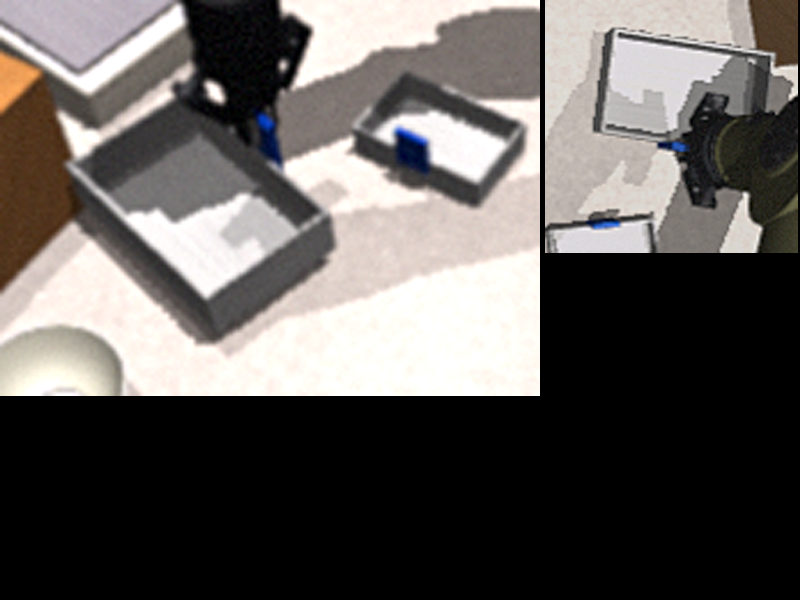

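The pan is held level, about 20 mm up (5.6 N). I'll carry it +y clear of the bowl and box, turn it to the chute's yaw, then stage it in front of the mouth.

Call:
move_arm(rows=[{"rot": [0, 0, 0], "linear": [0.35, -0.05, 0], "claw": -1}, {"rot": [0, 0, 0], "linear": [0.7, -0.09, 0], "claw": -1}, {"rot": [0, 0, 0], "linear": [0.7, -0.09, 0], "claw": -1}, {"rot": [0, 0, 0], "linear": [0.7, -0.09, 0], "claw": -1}, {"rot": [0, 0, 0], "linear": [0.7, -0.09, 0], "claw": -1}, {"rot": [0, 0, 0], "linear": [0.6, -0.09, 0], "claw": -1}, {"rot": [0, 0, 0], "linear": [0.35, -0.05, 0], "claw": -1}, {"rot": [0, 0, -0.4], "linear": [0, 0, 0], "claw": -1}, {"rot": [0, 0, -0.6], "linear": [0, 0, 0], "claw": -1}, {"rot": [0, 0, -0.6], "linear": [0, 0, 0], "claw": -1}, {"rot": [0, 0, -0.425], "linear": [0, 0, 0], "claw": -1}, {"rot": [0, 0, 0], "linear": [-0.05, 0.35, 0], "claw": -1}, {"rot": [0, 0, 0], "linear": [-0.07, 0.5, 0], "claw": -1}, {"rot": [0, 0, 0], "linear": [-0.07, 0.5, 0], "claw": -1}, {"rot": [0, 0, 0], "linear": [-0.07, 0.5, 0], "claw": -1}, {"rot": [0, 0, 0], "linear": [-0.04, 0.3, 0], "claw": -1}, {"rot": [0, 0, 0], "linear": [0, 0, 0], "claw": -1}, {"rot": [0, 0, 0], "linear": [0, 0, 0], "claw": -1}, {"rot": [0, 0, 0], "linear": [0, 0, 0], "claw": -1}])

```text
clock: 7.2
ee_pos: [0.544, -0.1872, 0.0792]
tool_rot: [-180.0, 0.0, 99.9]
ft_force: [0.2, -0.3, -5.1]
gripper_width: 0.0092
gripper_force: 78.5
```

```bash
python3 - <<'E'
from h import *
tp=capture("top");cv2.imwrite("pics/stage_full.png",tp)
rs=lambda c,f:cv2.resize(c,None,fx=f,fy=f,interpolation=cv2.INTER_CUBIC)
cv2.imwrite("pics/stage.png",np.clip(rs(tp[160:300,150:350],4)*1.6,0,255).astype(np.uint8))
s=get_obs();print(s["ft_force"],s["wrist_torque"],s["ee_pos"],s["tool_rot"])
E
```

```text
[ 0.57422934 -0.67672067 -4.07931066] [-0.05978874  0.30385372  0.03758025] [ 0.54414684 -0.18725172  0.07932937] [-1.79968380e+02  2.52744310e-02  9.99124354e+01]
```

View pics/stage.png

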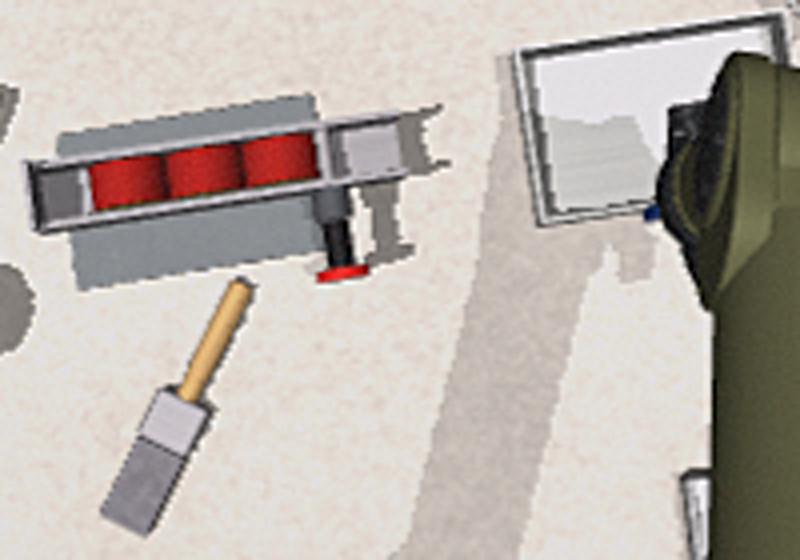

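```bash
python3 - <<'E'
from h import *
g=lambda x,y,z: onz("top",x/4-.375+150,y/4-.375+160,z)[:2]
a,b,c=g(515,51,.069),g(541,225,.069),g(783,14,.069)
yw=np.radians(10);ex=np.array([np.cos(yw),np.sin(yw)]);ey=np.array([-ex[1],ex[0]]);lip=np.array([.5805,.0095])
print(a,b,np.linalg.norm(a-b),np.linalg.norm(a-c))
d=a-b;print("yaw from end",np.degrees(np.arctan2(d[1],d[0])));d=a-c;print("yaw from side",np.degrees(np.arctan2(-d[0],d[1])))
m=(a+b)/2-lip;print("end mid in lip frame x,y",m@ex,m@ey)
t=np.array([.5442,-.1872])-lip;print("tcp in lip frame",t@ex,t@ey)
# feeder re-measure in this crop: outer wall tops at mouth and upper end
M=(g(396,110,.112)+g(404,175,.112))/2;U=(g(24,163,.146)+g(36,232,.146))/2
e=U-M;print("mouth",M,"upper",U,"yaw",np.degrees(np.arctan2(-e[0],e[1])))
E
```

```text
[ 0.6554358  -0.06908784] [ 0.53017167 -0.09001656] 0.127000441084915 0.19530835457990808
yaw from end 9.485180610455664
yaw from side 9.262114076501842
end mid in lip frame x,y -0.003346938303406552 -0.08983581501820377
tcp in lip frame -0.06990511798142834 -0.18740825616819176
mouth [0.58240396 0.01070563] upper [0.53603104 0.25510157] yaw 10.74386907152108
```

```bash
cat > edge.py <<'E'
from h import *
yw=np.radians(10);ex=np.array([np.cos(yw),np.sin(yw)]);ey=np.array([-ex[1],ex[0]]);lip=np.array([.5805,.0095])
def edge(im,p,q,zf,sgn,w=4):
    """steepest vertical change (sgn) near pixel line p-q; fit in lip frame x' = a*y'+b"""
    g=cv2.GaussianBlur(im[...,1].astype(float),(0,0),.6);P=[]
    for u in range(int(p[0]),int(q[0])):
        v0=p[1]+(q[1]-p[1])*(u-p[0])/(q[0]-p[0]);vs=np.arange(int(round(v0))-w,int(round(v0))+w+1)
        d=sgn*(g[vs+1,u]-g[vs-1,u]);i=int(d[1:-1].argmax())+1
        den=d[i-1]-2*d[i]+d[i+1];o=.5*(d[i-1]-d[i+1])/den if den else 0
        z=zf(0)
        for _ in range(4):
            r=onz("top",u,vs[i]+o,z)[:2]-lip;z=zf(r@ey)
        P.append((r@ey,r@ex))
    P=np.array(P);k=np.ones(len(P),bool)
    for _ in range(4):
        f=np.polyfit(P[k,0],P[k,1],1);e=abs(P[:,1]-np.polyval(f,P[:,0]));k=e<max(.0015,2*np.median(e))
    return np.degrees(-np.arctan(f[0]))+10,f,k.sum(),len(P),P[k,0].min(),P[k,0].max()
c=lambda x,y,s=4,o=(150,160):(x/s-.375+o[0],y/s-.375+o[1])
E
python3 - <<'E'
from edge import *
im=cv2.imread("pics/stage_full.png")
zw=lambda y:.112+y*.1405
for nm,p,q,z,s in(("chute+x inner",(50,163),(310,126),zw,-1),("chute-x outer",(50,229),(310,193),zw,-1),("chute-x inner",(95,208),(310,180),zw,1),("pan+x inner",(530,57),(760,21),lambda y:.069,-1),("pan+x outer",(530,47),(760,13),lambda y:.069,1)):
    y,f,n,N,a,b=edge(im,c(*p),c(*q),z,s,2);print(nm,"yaw %.2f"%y,"x' at ends",np.polyval(f,[a,b]).round(4),"y'",round(a,3),round(b,3),n,N)
E
```

```text
chute+x inner yaw 10.55 x' at ends [0.0192 0.0176] y' 0.063 0.234 65 65
chute-x outer yaw 10.63 x' at ends [-0.0212 -0.023 ] y' 0.069 0.239 65 65
chute-x inner yaw 10.77 x' at ends [-0.0149 -0.0168] y' 0.068 0.21 54 54
pan+x inner yaw 9.74 x' at ends [0.0599 0.0606] y' -0.265 -0.11 38 57
pan+x outer yaw 9.77 x' at ends [0.0665 0.0671] y' -0.266 -0.102 45 57
```

Subpixel edge fits give feeder yaw 10.65° and lip (0.583, 0.010). I'll correct the yaw, lower the pan so its rim (about 55 mm) passes under the lip (67 mm), then slide it in.

Call:
move_arm(rows=[{"rot": [0, 0, -0.09], "linear": [0, 0, 0.18], "claw": -1}, {"rot": [0, 0, 0], "linear": [0, 0.07, 0.17], "claw": -1}, {"rot": [0, 0, 0], "linear": [0, 0.06, 0], "claw": -1}, {"rot": [0, 0, 0], "linear": [0.3, 0, 0], "claw": -1}, {"rot": [0, 0, 0], "linear": [0.5, 0, 0], "claw": -1}, {"rot": [0, 0, 0], "linear": [0.5, 0, 0], "claw": -1}, {"rot": [0, 0, 0], "linear": [0.5, 0, 0], "claw": -1}, {"rot": [0, 0, 0], "linear": [0.5, 0, 0], "claw": -1}, {"rot": [0, 0, 0], "linear": [0.4, 0, 0], "claw": -1}, {"rot": [0, 0, 0], "linear": [0.3, 0, 0], "claw": -1}, {"rot": [0, 0, 0], "linear": [0, 0, 0], "claw": -1}, {"rot": [0, 0, 0], "linear": [0, 0, 0], "claw": -1}])

```text
clock: 8.75
ee_pos: [0.5277, -0.069, 0.0653]
tool_rot: [180.0, 0.0, 100.7]
ft_force: [0.0, -0.3, -5.1]
gripper_width: 0.0086
gripper_force: 78.5
```

Call:
move_arm(rows=[{"rot": [0, 0, 0], "linear": [0, 0, 0.07], "claw": -1}, {"rot": [0, 0, 0], "linear": [0, 0, 0.07], "claw": -1}, {"rot": [0, 0, 0], "linear": [0, 0, 0], "claw": -1}, {"rot": [0, 0, 0], "linear": [0, 0, 0], "claw": -1}])

```text
clock: 9.25
ee_pos: [0.5278, -0.0687, 0.06]
tool_rot: [180.0, 0.0, 100.7]
ft_force: [-1.7, -2.2, -0.5]
gripper_width: 0.0087
gripper_force: 79.3
```

```bash
python3 - <<'E'
from edge import *
im=capture("top");sc=capture("scene")
rs=lambda c,f:cv2.resize(c,None,fx=f,fy=f,interpolation=cv2.INTER_CUBIC)
A=rs(im[165:245,180:330],4);B=rs(sc[150:250,170:320],2.7)
o=np.zeros((600,800,3),np.uint8);o[:A.shape[0],:A.shape[1]]=A;o[325:325+B.shape[0],:B.shape[1]]=B
cv2.imwrite("pics/place.png",np.clip(o*1.6,0,255).astype(np.uint8));cv2.imwrite("pics/place_full.png",im)
s=get_obs();print(s["ft_force"],s["wrist_torque"],s["ee_pos"])
E
```

```text
[-1.78486335 -1.50207577 -1.11360079] [-0.37765156  0.43548332 -0.08288417] [ 0.52777585 -0.0687447   0.05998333]
```

View pics/place.png

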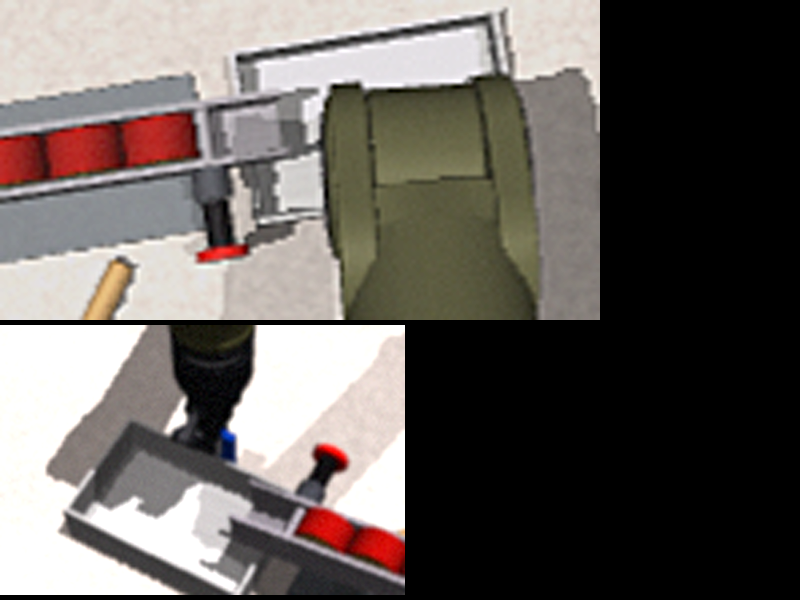

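The lip (top crop about (290,125)) lies about 30 mm inside the pan's end wall, and the pan is parallel to the chute. Releasing, rising and refining the knob position.

Call:
move_arm(rows=[{"rot": [0, 0, 0], "linear": [0, 0, 0], "claw": 1}, {"rot": [0, 0, 0], "linear": [0, 0, 0], "claw": 1}, {"rot": [0, 0, 0], "linear": [0, 0, 0], "claw": 1}, {"rot": [0, 0, 0], "linear": [0, 0, 0], "claw": 1}, {"rot": [0, 0, 0], "linear": [0, 0, 0], "claw": 1}, {"rot": [0, 0, 0], "linear": [0, 0, -0.3], "claw": 1}, {"rot": [0, 0, 0], "linear": [0, 0, -0.7], "claw": 1}, {"rot": [0, 0, 0], "linear": [0, 0, -0.9], "claw": 1}, {"rot": [0, 0, 0], "linear": [0, 0, -0.9], "claw": 1}, {"rot": [0, 0, 0], "linear": [-0.5, -0.9, -0.7], "claw": 1}, {"rot": [0, 0, 0], "linear": [-0.5, -0.9, 0], "claw": 1}, {"rot": [0, 0, 0], "linear": [-0.5, -0.9, 0], "claw": 1}, {"rot": [0, 0, 0], "linear": [0, 0, 0], "claw": 1}])

```text
clock: 10.98
ee_pos: [0.4307, -0.1496, 0.2006]
tool_rot: [-180.0, 0.1, 100.4]
ft_force: [0.1, -0.1, -0.6]
gripper_width: 0.0853
gripper_force: 0.0
```

```bash
python3 - <<'E'
from edge import *
yw=np.radians(10.65);ex=np.array([np.cos(yw),np.sin(yw)]);ey=np.array([-ex[1],ex[0]]);lip=np.array([.5829,.0099])
im=capture("top");cv2.imwrite("pics/rel_full.png",im)
h=cv2.cvtColor(im,cv2.COLOR_BGR2HSV)
red=(((h[...,0]<6)|(h[...,0]>174))&(h[...,1]>170)&(h[...,2]>60))
ys,xs=np.nonzero(red[222:234,225:245]);m=onz("top",xs.mean()+225,ys.mean()+222,.112)[:2]-lip;print("flange x'y'",m@ex,m@ey,len(xs))
g=im.max(2)
for v in range(213,226):
    s=np.nonzero(g[v,226:246]<45)[0]
    if len(s): r=onz("top",s.mean()+226,v,.113)[:2]-lip;print(v,len(s),(s.mean()+226).round(1),(r@ex).round(4),(r@ey).round(4))
s=get_obs();print(s["ee_pos"],s["tool_rot"],s["ft_force"],s["clock"])
rs=lambda c,f:cv2.resize(c,None,fx=f,fy=f,interpolation=cv2.INTER_CUBIC)
cv2.imwrite("pics/rel.png",np.clip(rs(im[165:245,180:330],5)*1.6,0,255).astype(np.uint8))
E
```

```text
flange x'y' -0.08197505962442538 0.05259507222099119 29
213 2 236.5 -0.043 0.0441
214 1 235.0 -0.0451 0.0486
215 6 233.5 -0.0471 0.0531
216 7 233.0 -0.0496 0.0548
217 6 233.5 -0.0525 0.0539
218 6 233.5 -0.0552 0.0543
219 7 234.0 -0.0581 0.0534
220 7 234.0 -0.0608 0.0538
221 8 235.4 -0.0641 0.0505
222 6 234.5 -0.0665 0.0533
223 6 234.5 -0.0692 0.0537
224 6 234.5 -0.0719 0.0541
225 7 235.0 -0.0748 0.0532
[ 0.4321793  -0.14798387  0.20061555] [1.79949756e+02 8.91424949e-02 1.00575031e+02] [0.82340747 0.89431486 0.05175155] 11.025
```

View pics/rel.png

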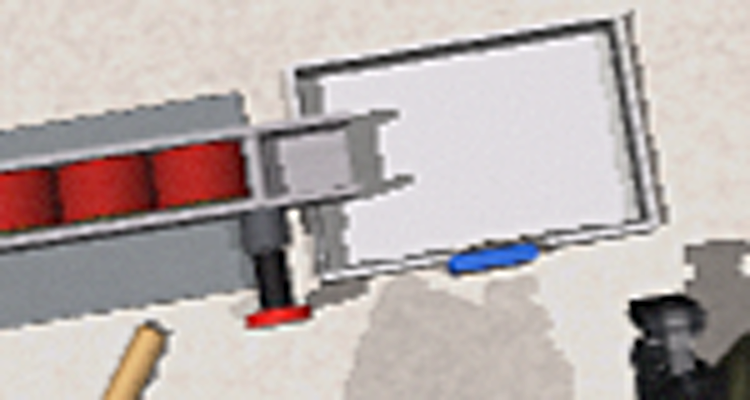

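The pan stands released. Its top crop corners are (295,72), (628,18), (660,228) and (325,278), and the lip (350,155) is inside. Next I'll move above the knob with the fingers across the feeder's y, and check the pan's squareness from the saved picture.

Call:
move_arm(rows=[{"rot": [0, 0, 0.87], "linear": [0, 0, 0], "claw": 1}, {"rot": [0, 0, 0.87], "linear": [0, 0, 0], "claw": 1}, {"rot": [0, 0, 0.87], "linear": [0, 0, 0], "claw": 1}, {"rot": [0, 0, 0.87], "linear": [0, 0, 0], "claw": 1}, {"rot": [0, 0, 0.87], "linear": [0, 0, 0], "claw": 1}, {"rot": [0, 0, 0.87], "linear": [0, 0, 0], "claw": 1}, {"rot": [0, 0, 0.87], "linear": [0, 0, 0], "claw": 1}, {"rot": [0, 0, 0.87], "linear": [0, 0, 0], "claw": 1}, {"rot": [0, 0, 0.87], "linear": [0, 0, 0], "claw": 1}, {"rot": [0, 0, 0.87], "linear": [0, 0, 0], "claw": 1}, {"rot": [0, 0, 0.87], "linear": [0, 0, 0], "claw": 1}, {"rot": [0, 0, 0.87], "linear": [0, 0, 0], "claw": 1}, {"rot": [0, 0, 0], "linear": [0.47, -0.75, 0], "claw": 1}, {"rot": [0, 0, 0], "linear": [0.47, -0.75, 0], "claw": 1}, {"rot": [0, 0, 0], "linear": [0.47, -0.75, 0], "claw": 1}, {"rot": [0, 0, 0], "linear": [0.47, -0.75, 0], "claw": 1}, {"rot": [0, 0, 0], "linear": [0.47, -0.75, 0], "claw": 1}, {"rot": [0, 0, 0], "linear": [0.47, -0.75, 0], "claw": 1}, {"rot": [0, 0, 0], "linear": [0, 0, 0], "claw": 1}, {"rot": [0, 0, 0], "linear": [0, 0, 0], "claw": 1}])

```text
clock: 13.52
ee_pos: [0.5091, 0.0516, 0.1998]
tool_rot: [-180.0, 0.0, 11.1]
ft_force: [-0.6, 0.7, -0.0]
gripper_width: 0.0853
gripper_force: 0.0
```

```bash
python3 - <<'E'
from edge import *
im=cv2.imread("pics/rel_full.png");k=lambda x,y:(x/5-.4+180,y/5-.4+165)
zw=lambda y:.112+y*.1405
for nm,p,q,z,s in(("pan+x inner",k(320,75),k(590,33),lambda y:.05,-1),("pan+x outer",k(320,65),k(590,22),lambda y:.05,1),("chute+x inner",c(50,163),c(310,126),zw,-1),("chute-x outer",c(50,229),c(310,193),zw,-1)):
    y,f,n,N,a,b=edge(im,p,q,z,s,2);print(nm,"yaw %.2f"%y,"x' ends",np.polyval(f,[a,b]).round(4),"at lip",f[1].round(4),"y'",round(a,3),round(b,3),n,N)
E
```

```text
pan+x inner yaw 9.39 x' ends [0.0577 0.0594] at lip 0.0593 y' -0.145 0.016 41 54
pan+x outer yaw 10.20 x' ends [0.0633 0.0628] at lip 0.0628 y' -0.145 0.015 46 54
chute+x inner yaw 10.57 x' ends [0.0193 0.0176] at lip 0.0199 y' 0.063 0.234 65 65
chute-x outer yaw 10.63 x' ends [-0.0212 -0.023 ] at lip -0.0204 y' 0.069 0.239 65 65
```

```bash
python3 - <<'E'
from edge import *
yw=np.radians(10.65);ex=np.array([np.cos(yw),np.sin(yw)]);ey=np.array([-ex[1],ex[0]]);lip=np.array([.5829,.0099])
F=lambda p:((p[:2]-lip)@ex,(p[:2]-lip)@ey)
sc=capture("scene");tp=cv2.imread("pics/rel_full.png")
for n,im,(x0,x1,y0,y1) in(("top",tp,(255,305,205,230)),("scene",sc,(170,320,140,230))):
    h=cv2.cvtColor(im,cv2.COLOR_BGR2HSV);m=((abs(h[...,0].astype(int)-112)<12)&(h[...,1]>130)&(h[...,2]>50))
    ys,xs=np.nonzero(m[y0:y1,x0:x1]);
    if len(xs):
        p=(xs.mean()+x0,ys.mean()+y0);print(n,len(xs),p,F(onz(n,*p,.092)),F(onz(n,*p,.085)),cv2.minAreaRect(np.stack([xs,ys],1).astype(np.float32)))
k=lambda x,y:(x/5-.4+180,y/5-.4+165)
P=[onz("top",*k(*q),.05) for q in((293,70),(630,16),(662,228),(326,280))]
for p in P: print("corner",np.round(F(p),4))
print(np.round(np.mean([F(p) for p in P],0),4))
rs=lambda c,f:cv2.resize(c,None,fx=f,fy=f,interpolation=cv2.INTER_CUBIC)
cv2.imwrite("pics/sc3.png",np.clip(rs(sc[150:260,190:340],5)*1.6,0,255).astype(np.uint8))
E
```

```text
top 61 (np.float64(278.0983606557377), np.float64(216.13114754098362)) (np.float64(-0.06883673120839848), np.float64(-0.0679995356933828)) (np.float64(-0.0685562520981879), np.float64(-0.06838329665400389)) ((23.33783721923828, 11.027027130126953), (3.452378749847412, 17.426292419433594), 80.53767395019531)
scene 45 (np.float64(248.48888888888888), np.float64(188.26666666666665)) (np.float64(-0.06753564549480223), np.float64(-0.06715764907460724)) (np.float64(-0.0716382722133475), np.float64(-0.0694891531027087)) ((78.58248138427734, 48.31443405151367), (16.550142288208008, 2.538365602493286), 23.96249008178711)
corner [0.0607 0.0273]
corner [ 0.0602 -0.1738]
corner [-0.0659 -0.1704]
corner [-0.0645  0.0274]
[-0.0024 -0.0724]
```

View pics/sc3.png

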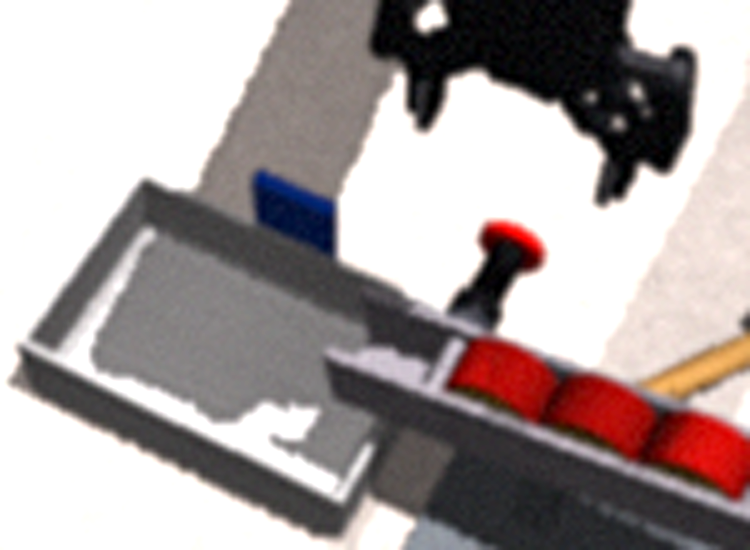

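The pan is square (tab x' = -69 mm, end wall 27 mm past the lip, yaw within 1°). Both fingers straddle the knob, so I'll descend and pinch.

Call:
move_arm(rows=[{"rot": [0, 0, 0.05], "linear": [0, 0.03, 0.5], "claw": 1}, {"rot": [0, 0, 0], "linear": [0, 0, 0.7], "claw": 1}, {"rot": [0, 0, 0], "linear": [0, 0, 0.7], "claw": 1}, {"rot": [0, 0, 0], "linear": [0, 0, 0.6], "claw": 1}, {"rot": [0, 0, 0], "linear": [0, 0, 0.35], "claw": 1}, {"rot": [0, 0, 0], "linear": [0, 0, 0], "claw": 1}, {"rot": [0, 0, 0], "linear": [0, 0, 0], "claw": -1}, {"rot": [0, 0, 0], "linear": [0, 0, 0], "claw": -1}, {"rot": [0, 0, 0], "linear": [0, 0, 0], "claw": -1}, {"rot": [0, 0, 0], "linear": [0, 0, 0], "claw": -1}, {"rot": [0, 0, 0], "linear": [0, 0, 0], "claw": -1}, {"rot": [0, 0, 0], "linear": [0, 0, 0], "claw": -1}], newtons=30)

```text
clock: 15.08
ee_pos: [0.5093, 0.0507, 0.0862]
tool_rot: [-180.0, -0.0, 10.6]
ft_force: [-1.8, 2.2, 6.1]
gripper_width: 0.019
gripper_force: 29.3
```

Call:
move_arm(rows=[{"rot": [0, 0, 0], "linear": [0, 0, 0], "claw": -1}, {"rot": [0, 0, 0], "linear": [0, 0, 0], "claw": -1}, {"rot": [0, 0, 0], "linear": [-0.2, 0, 0], "claw": -1}, {"rot": [0, 0, 0], "linear": [-0.25, 0, 0], "claw": -1}, {"rot": [0, 0, 0], "linear": [-0.25, 0, 0], "claw": -1}, {"rot": [0, 0, 0], "linear": [-0.25, 0, 0], "claw": -1}, {"rot": [0, 0, 0], "linear": [-0.15, 0, 0], "claw": -1}, {"rot": [0, 0, 0], "linear": [0, 0, 0], "claw": -1}, {"rot": [0, 0, 0], "linear": [0, 0, 0], "claw": -1}], newtons=90)

```text
clock: 16.2
ee_pos: [0.4694, 0.0431, 0.0865]
tool_rot: [-180.0, -0.5, 10.6]
ft_force: [9.7, 4.3, -4.7]
gripper_width: 0.0175
gripper_force: 87.9
```

Call:
move_arm(rows=[{"rot": [0, 0, 0], "linear": [-0.1, 0, 0], "claw": -1}, {"rot": [0, 0, 0], "linear": [-0.1, 0, 0], "claw": -1}, {"rot": [0, 0, 0], "linear": [0, 0, 0], "claw": -1}, {"rot": [0, 0, 0], "linear": [0, 0, 0], "claw": -1}, {"rot": [0, 0, 0], "linear": [0, 0, 0], "claw": -1}, {"rot": [0, 0, 0], "linear": [0, 0, 0], "claw": -1}])

```text
clock: 16.95
ee_pos: [0.4652, 0.0423, 0.0867]
tool_rot: [-179.9, -1.0, 10.6]
ft_force: [20.6, 6.3, -16.4]
gripper_width: 0.0173
gripper_force: 88.5
```

```bash
python3 - <<'E'
from edge import *
tp=capture("top");sc=capture("scene");s=get_obs();print(s["ft_force"],s["ee_pos"],s["clock"],s["gripper_width"])
rs=lambda c,f:cv2.resize(c,None,fx=f,fy=f,interpolation=cv2.INTER_CUBIC)
A=rs(tp[165:255,160:330],3.3);B=rs(sc[150:250,190:340],3)
o=np.zeros((600,800,3),np.uint8);o[:A.shape[0],:A.shape[1]]=A;o[299:299+B.shape[0],:B.shape[1]]=B
cv2.imwrite("pics/pull.png",np.clip(o*1.6,0,255).astype(np.uint8))
E
```

```text
[ 21.92460689   6.81084145 -16.90532846] [0.46522463 0.04234426 0.08674452] 17.05 0.017388532093721015
```

View pics/pull.png

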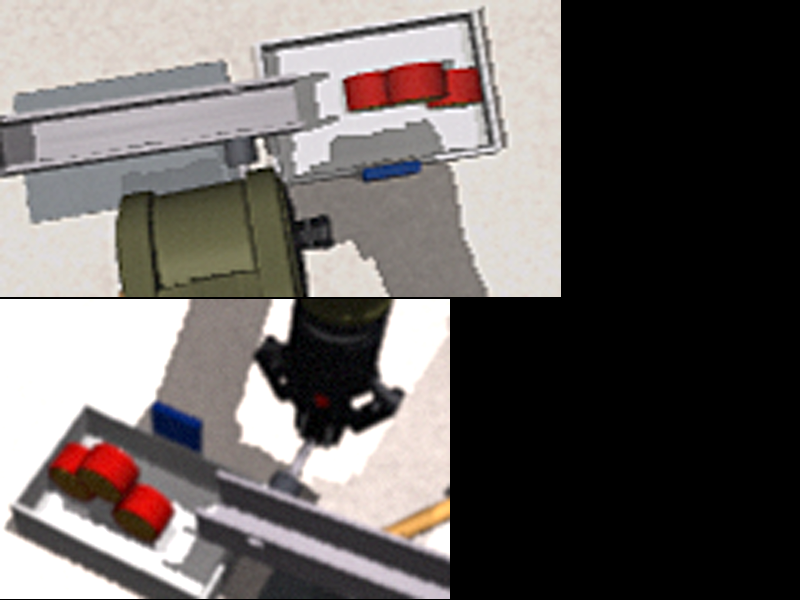

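All three tins (top view about (368,90), (415,82), (460,88)) are in the pan. The force has risen well past the spring's 11 N after 45 mm of travel, so the plunger is at its stop. I'll hold briefly to confirm it's stable, then hand in.

Call:
move_arm(rows=[{"rot": [0, 0, 0], "linear": [-0.03, 0, 0], "claw": -1}, {"rot": [0, 0, 0], "linear": [0, 0, 0], "claw": -1}, {"rot": [0, 0, 0], "linear": [0, 0, 0], "claw": -1}, {"rot": [0, 0, 0], "linear": [0, 0, 0], "claw": -1}, {"rot": [0, 0, 0], "linear": [0, 0, 0], "claw": -1}, {"rot": [0, 0, 0], "linear": [0, 0, 0], "claw": -1}, {"rot": [0, 0, 0], "linear": [0, 0, 0], "claw": -1}, {"rot": [0, 0, 0], "linear": [0, 0, 0], "claw": -1}])

```text
clock: 18.05
ee_pos: [0.4652, 0.0423, 0.0868]
tool_rot: [-179.9, -1.2, 10.6]
ft_force: [24.9, 6.3, -21.6]
gripper_width: 0.0176
gripper_force: 88.3
```

```bash
python3 - <<'E'
from h import *
tp=capture("top");h=cv2.cvtColor(tp,cv2.COLOR_BGR2HSV)
m=((h[...,0]<6)|(h[...,0]>174))&(h[...,1]>170)&(h[...,2]>60)
k,l,s,ce=cv2.connectedComponentsWithStats(m.astype(np.uint8))
print([(ce[i].round(1).tolist(),s[i].tolist()) for i in range(1,k) if s[i,4]>20])
E
```

```text
[([274.1, 108.2], [270, 104, 10, 9, 75]), ([296.8, 190.8], [289, 186, 16, 11, 153]), ([270.4, 193.6], [263, 189, 16, 11, 154]), ([253.4, 194.4], [250, 190, 8, 10, 72])]
```

The plunger is hard at its stop (same position, higher force). The tins are still rolling inside the pan, so I'll wait for them to settle.

Call:
move_arm(rows=[{"rot": [0, 0, 0], "linear": [0, 0, 0], "claw": -1}, {"rot": [0, 0, 0], "linear": [0, 0, 0], "claw": -1}, {"rot": [0, 0, 0], "linear": [0, 0, 0], "claw": -1}, {"rot": [0, 0, 0], "linear": [0, 0, 0], "claw": -1}, {"rot": [0, 0, 0], "linear": [0, 0, 0], "claw": -1}, {"rot": [0, 0, 0], "linear": [0, 0, 0], "claw": -1}, {"rot": [0, 0, 0], "linear": [0, 0, 0], "claw": -1}, {"rot": [0, 0, 0], "linear": [0, 0, 0], "claw": -1}, {"rot": [0, 0, 0], "linear": [0, 0, 0], "claw": -1}, {"rot": [0, 0, 0], "linear": [0, 0, 0], "claw": -1}, {"rot": [0, 0, 0], "linear": [0, 0, 0], "claw": -1}, {"rot": [0, 0, 0], "linear": [0, 0, 0], "claw": -1}, {"rot": [0, 0, 0], "linear": [0, 0, 0], "claw": -1}, {"rot": [0, 0, 0], "linear": [0, 0, 0], "claw": -1}, {"rot": [0, 0, 0], "linear": [0, 0, 0], "claw": -1}, {"rot": [0, 0, 0], "linear": [0, 0, 0], "claw": -1}, {"rot": [0, 0, 0], "linear": [0, 0, 0], "claw": -1}, {"rot": [0, 0, 0], "linear": [0, 0, 0], "claw": -1}, {"rot": [0, 0, 0], "linear": [0, 0, 0], "claw": -1}, {"rot": [0, 0, 0], "linear": [0, 0, 0], "claw": -1}])

```text
clock: 20.6
ee_pos: [0.4652, 0.0423, 0.0868]
tool_rot: [-179.9, -1.2, 10.6]
ft_force: [24.3, 6.4, -20.7]
gripper_width: 0.0172
gripper_force: 88.3
```

```bash
python3 - <<'E'
from edge import *
tp=capture("top");h=cv2.cvtColor(tp,cv2.COLOR_BGR2HSV)
m=((h[...,0]<6)|(h[...,0]>174))&(h[...,1]>170)&(h[...,2]>60)
k,l,s,ce=cv2.connectedComponentsWithStats(m.astype(np.uint8))
print([(ce[i].round(1).tolist(),s[i].tolist()) for i in range(1,k) if s[i,4]>20])
k=lambda x,y:(x/5-.4+180,y/5-.4+165)
y,f,n,N,a,b=edge(tp,k(320,75),k(590,33),lambda y:.05,-1,2);print("pan+x inner yaw %.2f"%y,np.polyval(f,[a,b]),n)
print(get_obs()["clock"])
E
```

```text
[([274.1, 108.2], [270, 104, 10, 9, 75]), ([296.8, 190.8], [289, 186, 16, 11, 154]), ([270.5, 193.6], [263, 189, 16, 11, 155]), ([253.4, 194.3], [250, 190, 8, 10, 71])]
pan+x inner yaw 9.26 [0.05771102 0.059779  ] 42
20.65
```

The tins are at rest in the pan, the pan hasn't moved, and the plunger is held at its stop.

```bash
python3 -c "
from workcell import sign_off
print(sign_off())"
```

```text
the job is handed in; nothing more can be done
None
```

Job handed in at about 20.7 s on the robot's clock: the pan is released in line under the lip, all three tins are at rest in it, and the gripper is still holding the plunger fully back.

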